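# Move the drilled block from the vise to the mould and hold it down

### The job

Slide the vise's jaw fully open by its orange grip, lift the drilled olive-wood block out and lay it flat, holes up, on the outline drawn on the white floor of the mould, lowering it right down before letting go. Then push the red handle of the spring-up hold-down lever down until the lever is level and its rubber foot presses on the block, and keep it there: the program finishes while still holding the lever level. Leave everything else on the bench where it is.

Things in the scene. Friction and masses are not known exactly. Their poses are not given: they have to be found in the camera images.
- vise: blue bench vise (all sizes here in mm), fixed, its place varies. Origin on the bench under where the block is clamped. The block lies on its bed, 45 above the bench, x -18 to 62, y -60 to 150 (foot plate 12 high, x -33 to 77). Low steel fixed jaw at y -58 to -28, x 0 to 50, top 67 above the bench. The moving jaw is on the block's +y side and opens to +y.
- vise_jaw (a joint): opening of the moving jaw, m: 0 to 0.004 at the start, 0.05 at its stop. It slides to the vise's +y against about 3 N of friction and stays where left. While nearly shut, a steel lip on it hooks 10 over the block's top, so the block comes out only once the jaw is open.
- jaw_grip (a point): middle of the orange upright grip on the moving jaw: 22 (vise x) by 14 (vise y, the sliding direction) by 48 high. This point is 24 below the grip's top and 24 above the dark jaw block (60 in x, 44 in y) under it. The lip ends 36 to the -y side of this point and is no higher than the jaw block. Axes as the vise's.
- block_center (a point): centre of the loose olive-wood block, 140 (x) by 55 (y) by 32 (z) high, 0.14 to 0.28 kg, yellow, bark on the long sides, two dark drilled holes in its top (+z). It starts in the vise, x along the vise's x. Its -x half stands clear of the jaws: grasp it across the 55 width some 40 from the centre towards -x, and lay that end towards the outline's -x.
- mould_spot (a point): centre of the black outline (146 x 57) on the mould's white floor, at floor height, 16 above the bench; x along its long side. Fixed, place varies. Floor x -110 to 110, y -135 to 115; chipboard rim round it 14 thick, 28 above the bench. The lever crosses over the outline's +x end at x = 48, so slip the block in beneath it from -x.
- lever_pivot (a point): hinge axis (along the outline's x) of the hold-down lever, between steel cheeks 30 long in y, tops 91 above the bench; at x 48, y -85, 59 above the floor in the outline's frame. The lever runs to +y: rubber foot (20 across) 85 out, red handle 30 wide, 18 thick, 150 to 250 out. A yellow post at x 92, y 95 is as high as this axis.
- hold_lever (a joint): lever angle, rad: 0 = raised 0.6 above level (its spring returns it there), 0.6 = level, 0.72 = lower stop. Raised, its handle ends 224 above the bench; the lowest part over the outline is the foot, about 72 above the floor. With the block in place the foot meets it at about 0.5 rad; at level the handle takes about 9 N at 190 from the hinge.
- lever_pad (a point): point on the top face of the red handle, 190 out from the hinge axis, 9 above the lever's middle line; it moves with the lever. When level it is at x 48, y 105, 68 above the floor in the outline's frame; raised, about 106 higher and 38 nearer the hinge.
- foot (a joint): how far the sprung rubber foot is pushed up into the lever, m: 0 = out, 0.019 = fully in; about 0.008 with the block under it and the lever level. Spring 2.7 N plus 0.9 N per mm.
- tape_roll: bystander, loose, to be left alone: roll of blue tape, standing on its flat side, 48 across, 24 high; origin at its foot
- offcut: bystander, loose, to be left alone: round olive-wood offcut, 80 across, 30 high; origin at its foot
- hardener: bystander, loose, to be left alone: white bottle, 54 across, 130 high; origin at its foot
- resin_can: bystander, loose, to be left alone: steel can, 72 across, 110 high; origin at its foot
- mix_cup: bystander, loose, to be left alone: clear plastic cup, 72 across, 85 high; origin at its foot
- sanding_block: bystander, loose, to be left alone: cork sanding block, 110 x 60 x 34; origin at its foot
- screwdriver: bystander, loose, to be left alone: screwdriver lying on the bench; origin at its foot
Mind the look-alikes: they are no part of the job. Leave any turquoise look-alike of the part that bears block_center alone.

How it is judged:
By the outcome, as a careful person would: the job done as asked, in the order asked, and still so for the second after the job is handed in, while the arm keeps its last pose, push and grip.
It also fails if it takes over 70 s, if anything falls off the work surface, if the arm or the gripper's body presses on something with over 40 N, if the wrist force passes 120 N, or if a joint passes its speed limit or range.

### The arm

A 6-joint arm with a two-finger parallel gripper is mounted at the origin on the work surface. World frame = base frame: x ahead of the robot, y to its left, z up, the work surface at z = 0. Lengths are in mm, angles in rad, forces in N, time in s.
With the tool pointing down it reaches from about 300 to 775 mm from the base axis. Payload 14.6 kg.
Tool frame: the origin (TCP) lies on the centre line of the jaws, within the pads' length; the fingertips stand 19 mm ahead of it and the grasp point (between the pads) is the TCP (bot.tip_reach is the distance from the TCP to the fingertips, in mm); y points along the fingers, x is the direction in which the jaws open and shut, and the axes are right-handed (so a half turn about y gives the same grasp; the last joint's range is limited). The gripper opens to 85 mm and grips with 20 to 120 N. Pads are 22 mm wide; open, the fingers measure 114 mm over their backs; the gripper's body (76 mm by 85 mm) begins 54 mm behind the grasp point. The pads swing forward as they close: fully open they stand 13 mm farther back than shut.
Start: joints at [1.118, 0.3, 1.521, -0, 1.321, -0.067], TCP at [206.962, 509.565, 250.281] pointing down, gripper open.
Joint ranges: [-3.03, 3.03], [-0.79, 2.21], [0.23, 2.52], [-1.04, 4.18], [0, 3.07], [-2.55, 2.55]. Speed limits (rad/s): [2.22, 2.22, 2.57, 3.14, 3.14, 3.14].

### API

Orientations are given as a unit quaternion [w, x, y, z].
In Python, from rig import bot gives the robot as it stands. Calls block until the motion is done:
- bot.move_to(position, orientation): joint-space move of the TCP to a pose.
- bot.servo_line(position, attitude=None, speed=150, until_force=None): straight line of the TCP; attitude=None keeps the orientation; speed is the mean speed in mm/s. With until_force (N) it stops when the force on the tool has changed by that much, and returns True; else False.
- bot.move_joints(angles): joint-space move.
- bot.move_gripper(opening, grip_force=None): finger opening in mm; grip_force is the grip in N (None keeps the last); returns when the fingers have stopped.
- bot.dwell(seconds).
- bot.ik(position, orientation): joint angles nearest the present ones, or None.
- bot.read_state(): the state.
- bot.read_camera(name): name is "side" or "top" or "wrist"; returns a dict with "image" (400x640x3 uint8, blue, green, red), "depth" (400x640 float32, mm along the optical axis (not along the pixel's ray), 0 where there is no reading), "fovy" (degrees; the focal length in pixels is half the picture's height over the tangent of half this angle, whatever the lens; pixels are square), "cx", "cy" (the principal point, pixels), "k1" (the pictures are not rectified: a ray, as slopes to the right and down, at radius r is drawn at 1 + k1 r^2 times it, then the intrinsics apply), "eye" and "attitude" of the camera in the world; the wrist camera has in their place "mount" (4x4, takes a point from camera to tool coordinates, whose origin is the TCP and whose axes are the tool frame's). Camera axes: x right, y down, z forward; pixel columns grow to the right and rows downward; lengths in mm; the calibration is good to about 2 mm. A picture is of the moment at which its call begins: read the wrist's pose just before it.
A pose or a line that the arm cannot do raises bot.MotionError and nothing moves.
- bot.finish_job(): hands the job in, once; it reports no verdict.
The state is a dict: "clock": time; "joint_positions": joint angles; "qvel": joint speeds; "effort": joint torques, N m; "ee_pos": TCP position; "tool_rot": TCP orientation; "ft_force": force on the tool from outside, world axes, zero at the start; "moment": the same for the moment, N m; "grip_width": finger opening in mm.
Only numpy, scipy, OpenCV 4.12 (cv2) and the standard library are available. Lean on these libraries where they do the work, as an engineer would, in place of code of your own. Each camera call takes 0.05 s, during which the arm holds its last target.

## Working session

There is one attempt and no reset: what is moved stays moved. The work goes in short steps, each a Python script; the robot and the scene stay as the last script left them, time stands still between calls to the robot, and variables do not carry over. Pictures are saved under pics/ and viewed, and the job is handed in when it is done.

```bash
ls; mkdir -p pics; cat > h.py <<'E'
import numpy as np, cv2
from rig import bot
from scipy.spatial.transform import Rotation as R
def q2R(q): return R.from_quat([q[1],q[2],q[3],q[0]]).as_matrix()
def R2q(m):
    q=R.from_matrix(m).as_quat(); return [q[3],q[0],q[1],q[2]]
def cam(name):
    s=bot.read_state(); c=bot.read_camera(name)
    if 'mount' in c:
        T=np.eye(4); T[:3,:3]=q2R(s['tool_rot']); T[:3,3]=s['ee_pos']
        M=T@np.array(c['mount']); c['R']=M[:3,:3]; c['t']=M[:3,3]
    else:
        c['R']=q2R(c['attitude']); c['t']=np.array(c['eye'])
    h,w=c['image'].shape[:2]
    f=h/2/np.tan(np.radians(c['fovy'])/2)
    c['K']=np.array([[f,0,c['cx']],[0,f,c['cy']],[0,0,1]]); c['D']=np.array([c['k1'],0,0,0,0.])
    return c
def slopes(c,px):
    return cv2.undistortPoints(np.array(px,float).reshape(-1,1,2),c['K'],c['D']).reshape(-1,2)
def onplane(c,px,z):
    s=slopes(c,px); d=np.c_[s,np.ones(len(s))]@c['R'].T
    return c['t']+d*((z-c['t'][2])/d[:,2])[:,None]
def bydepth(c,px):
    s=slopes(c,px); p=np.round(np.array(px).reshape(-1,2)).astype(int)
    dz=c['depth'][p[:,1],p[:,0]]
    return c['t']+(np.c_[s,np.ones(len(s))]*dz[:,None])@c['R'].T
def project(c,P):
    p=(np.array(P,float).reshape(-1,3)-c['t'])@c['R']
    return cv2.projectPoints(p,np.zeros(3),np.zeros(3),c['K'],c['D'])[0].reshape(-1,2)
E
python3 - <<'E'
from h import *
import pickle
for n in ['side','top','wrist']:
    c=cam(n); cv2.imwrite(f'pics/{n}0.png',c['image']); pickle.dump(c,open(f'{n}0.pkl','wb'))
    print(n,c['fovy'],c['k1'],c['t'].round(),c['R'][:,2].round(2),(c['depth']>0).mean())
print(bot.read_state())
E
```

```text
pics
side 46.8384215178668 0.031326744048469655 [ 359. -904. 1186.] [ 0.15  0.65 -0.75] 0.9960859375
top 42.77427142542889 -0.12861936955644412 [ 309.  -19. 1816.] [ 0.15  0.01 -0.99] 0.99605859375
wrist 68.02178002461508 -0.04996483274361886 [146. 535. 373.] [ 0.25 -0.1  -0.96] 0.9961640625
{'clock': 0.15, 'joint_positions': array([ 1.11842219e+00,  3.00311630e-01,  1.52140771e+00, -1.67296042e-05,
        1.32071755e+00, -6.65836565e-02]), 'qvel': array([ 0.00089006, -0.00225544, -0.00297771,  0.00154448,  0.00207958,
        0.00164792]), 'effort': array([ 6.77559219e-04, -5.43663383e+01, -3.61890936e+01, -2.66015928e-05,
        3.18401260e-03, -5.42421515e-05]), 'ee_pos': array([206.89032886, 509.43696758, 249.88214132]), 'tool_rot': array([-0.58642161,  0.58673121,  0.39462196, -0.3951325 ]), 'ft_force': array([-0.12699313,  0.18781599,  0.1358434 ]), 'moment': array([-0.01497866,  0.02683994, -0.01104079]), 'grip_width': 84.96163295940084}
```

View pics/top0.png

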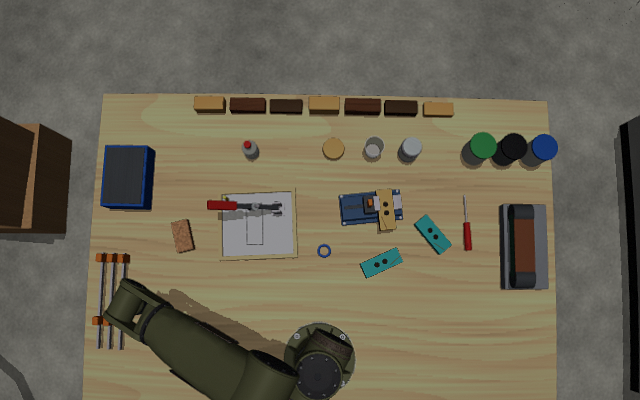

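View pics/side0.png

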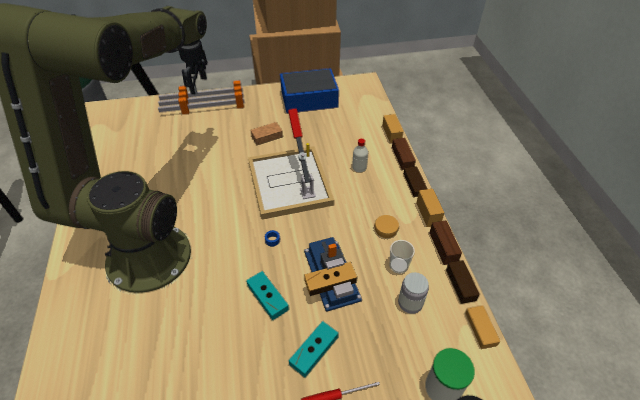

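View pics/wrist0.png

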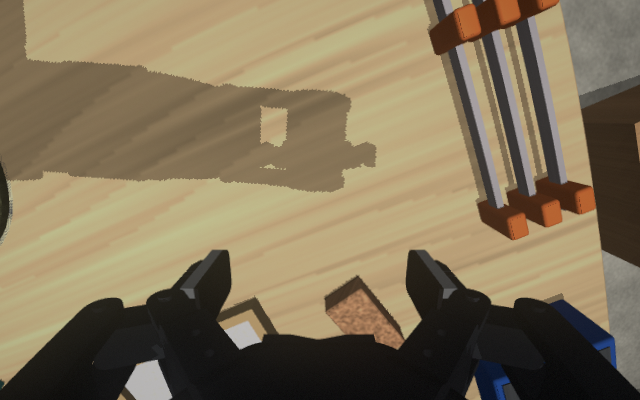

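The block is the yellow one at top (386,210), side (331,277). The look-alikes are turquoise, at top (432,234) and (381,263), so they're out. The orange grip is at top (370,202), the outline at about (255,228), and the red handle at (222,205). I'll confirm in enlarged crops.

```bash
python3 - <<'E'
import cv2,numpy as np
t=cv2.imread('pics/top0.png');s=cv2.imread('pics/side0.png')
a=cv2.resize(t[180:270,200:300],(500,450),interpolation=cv2.INTER_CUBIC)
b=cv2.resize(t[175:245,330:410],None,fx=5,fy=5,interpolation=cv2.INTER_CUBIC)
cv2.imwrite('pics/c1.png',cv2.resize(t[175:285,200:410],(798,418),interpolation=cv2.INTER_CUBIC))
cv2.imwrite('pics/c2.png',cv2.resize(s[95:320,230:430],(533,600),interpolation=cv2.INTER_CUBIC))
E
```

```text
(no output)
```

View pics/c1.png

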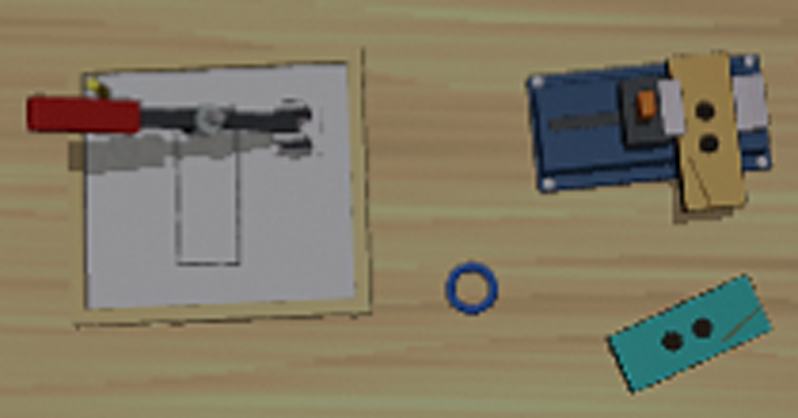

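View pics/c2.png

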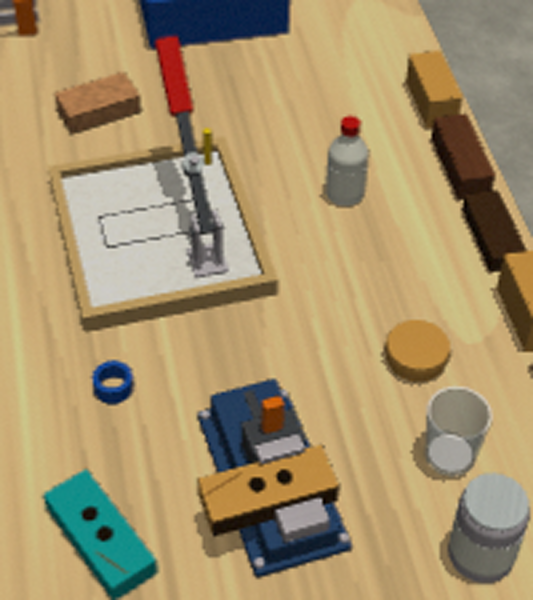

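The crop confirms it: the only yellow drilled block is the one clamped in the vise, its free half points to the robot side, and the jaw opens towards image left. Next come coarse positions, then a wrist view.

```bash
python3 - <<'E'
from h import *
import pickle
c=pickle.load(open('top0.pkl','rb'))
print('block corners',onplane(c,[(377,189.5),(393,189),(397,229.5),(380,231)],77).round())
print('grip',bydepth(c,[(370,202)]).round(), 'jawblk',bydepth(c,[(366,209),(377,203),(386,205),(398,203),(350,215)]).round())
print('outline',onplane(c,[(247,244.5),(263,244.5),(246.5,210)],16).round())
print('red',bydepth(c,[(210,205),(222,205),(235,206)]).round())
s=bot.read_state(); Rt=q2R(s['tool_rot']); print(Rt.round(2)); print(np.array(bot.read_camera('wrist')['mount']).round(2))
E
```

```text
block corners [[ 590. -191.   77.]
 [ 593. -246.   77.]
 [ 453. -260.   77.]
 [ 447. -202.   77.]]
grip [[ 537. -161.  144.]] jawblk [[ 520. -152.   87.]
 [ 542. -190.   83.]
 [ 536. -221.   81.]
 [ 544. -264.   76.]
 [ 503. -100.   43.]]
outline [[395. 261.  16.]
 [396. 204.  16.]
 [517. 267.  16.]]
red [[507. 352. 220.]
 [510. 318. 200.]
 [511. 280. 175.]]
[[ 0.38 -0.   -0.93]
 [ 0.93 -0.    0.38]
 [-0.   -1.    0.  ]]
[[   1.      0.      0.      0.48]
 [  -0.     -0.27    0.96 -122.84]
 [   0.     -0.96   -0.27   66.39]
 [   0.      0.      0.      1.  ]]
```

```bash
cat >> h.py <<'E'
def ori(yaw):
    x=np.array([-np.sin(yaw),np.cos(yaw),0]); y=np.array([0,0,-1.]); return R2q(np.c_[x,y,np.cross(x,y)])
E
python3 - <<'E'
from h import *
import pickle
for n,p,yaw in [('wm',(560,215,330),.05),('wv',(600,-190,290),.09)]:
    bot.move_to(p,ori(yaw)); bot.dwell(.2)
    c=cam('wrist'); cv2.imwrite(f'pics/{n}.png',c['image']); pickle.dump(c,open(n+'.pkl','wb'))
    s=bot.read_state(); print(s['clock'],s['ee_pos'].round(1),s['joint_positions'].round(2))
E
```

```text
2.1583 [559.8 215.5 330. ] [ 0.31  0.37  1.25  0.    1.53 -1.32]
3.925 [ 600.2 -189.3  290.1] [-0.36  0.46  1.22  0.    1.47 -2.03]
```

View pics/wm.png

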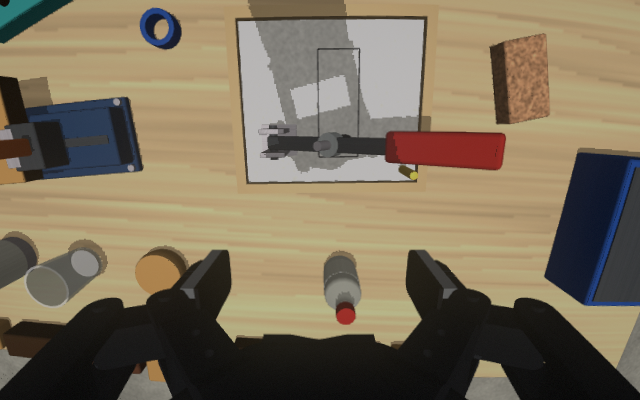

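View pics/wv.png

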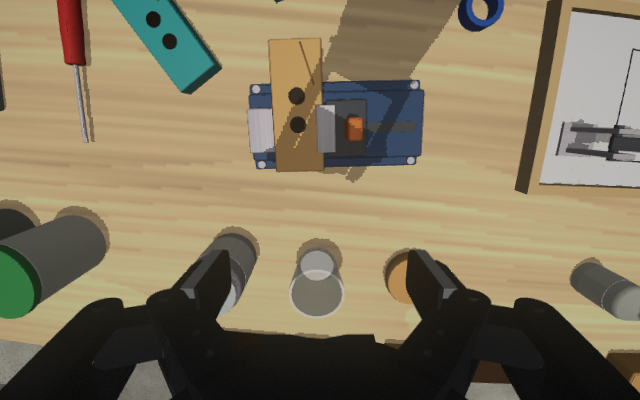

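```bash
python3 - <<'E'
from h import *
import pickle
c=pickle.load(open('wv.pkl','rb'));m=pickle.load(open('wm.pkl','rb')); t=pickle.load(open('top0.pkl','rb'))
def show(n,P): print(n,np.array(P).round(1).tolist())
P=onplane(c,[(269.5,39),(322,37.5),(324.5,171),(276,171.5)],77); show('blk corners',P); show('ctr',P.mean(0))
h=onplane(c,[(296.5,96),(298,124.5)],77); show('holes',h)
# plane height check
show('blk depth',bydepth(c,[(285,60),(300,110),(310,160)]))
Q=onplane(m,[(318,49),(359.5,48.5),(358,157)],16); show('outl',Q); show('ctr',(Q[0]+Q[2])/2); show('floor',bydepth(m,[(330,70),(250,60),(390,60)]))
for n,cc in (('wrist',c),('top',t)):
    hsv=cv2.cvtColor(cc['image'],cv2.COLOR_BGR2HSV)
    mk=cv2.inRange(hsv,(3,170,90),(13,255,255))
    k,l,st,ce=cv2.connectedComponentsWithStats(mk)
    for i in range(1,k):
        if st[i,4]>15: show(n+' orange',[*st[i],*ce[i]]); 
mk=None
print(c['t'].round(1), t['t'].round(1))
cv2.imwrite('pics/cr.png',cv2.resize(c['image'][30:180,240:430],(760,600),interpolation=cv2.INTER_CUBIC))
cv2.imwrite('pics/cr2.png',cv2.resize(m['image'][10:195,230:430],(649,600),interpolation=cv2.INTER_CUBIC))
E
```

```text
blk corners [[454.5, -253.1, 77.0], [448.3, -199.1, 77.0], [586.7, -183.2, 77.0], [592.2, -238.3, 77.0]]
ctr [520.4, -218.4, 77.0]
holes [[508.4, -221.0, 77.0], [538.0, -217.1, 77.0]]
blk depth [[473.4, -235.8, 76.5], [522.6, -216.1, 76.9], [575.9, -200.7, 75.1]]
outl [[396.3, 207.0, 16.0], [392.6, 263.1, 16.0], [538.9, 273.1, 16.0]]
ctr [467.6, 240.0, 16.0]
floor [[422.0, 224.8, 15.3], [414.2, 114.7, 15.1], [404.4, 306.1, 15.1]]
wrist orange [348.0, 117.0, 15.0, 24.0, 317.0, 354.7, 128.6]
top orange [96.0, 254.0, 6.0, 8.0, 43.0, 98.4, 257.2]
top orange [106.0, 254.0, 7.0, 8.0, 42.0, 108.9, 257.6]
top orange [117.0, 254.0, 7.0, 9.0, 42.0, 119.6, 257.8]
top orange [92.0, 317.0, 6.0, 8.0, 44.0, 94.6, 320.6]
top orange [103.0, 318.0, 6.0, 8.0, 31.0, 105.1, 322.2]
[ 534.2 -195.1  413. ] [ 308.7  -19.1 1816. ]
```

View pics/cr.png

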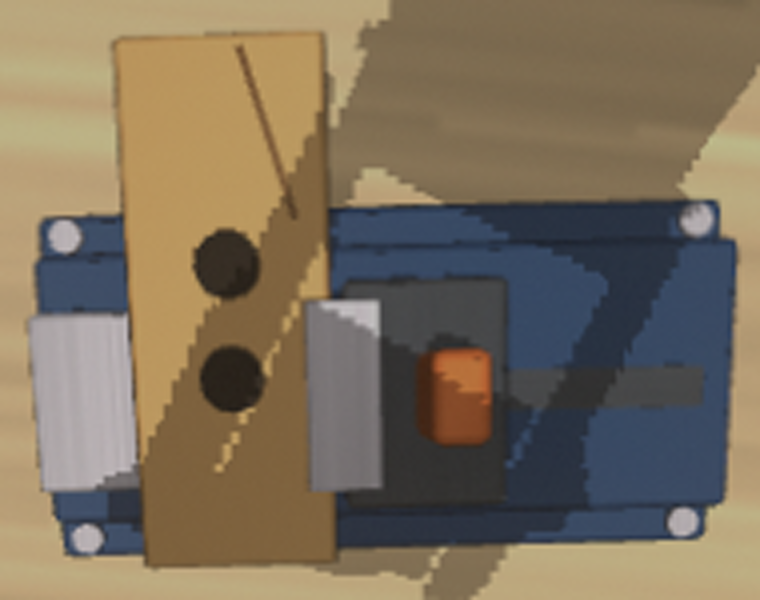

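View pics/cr2.png

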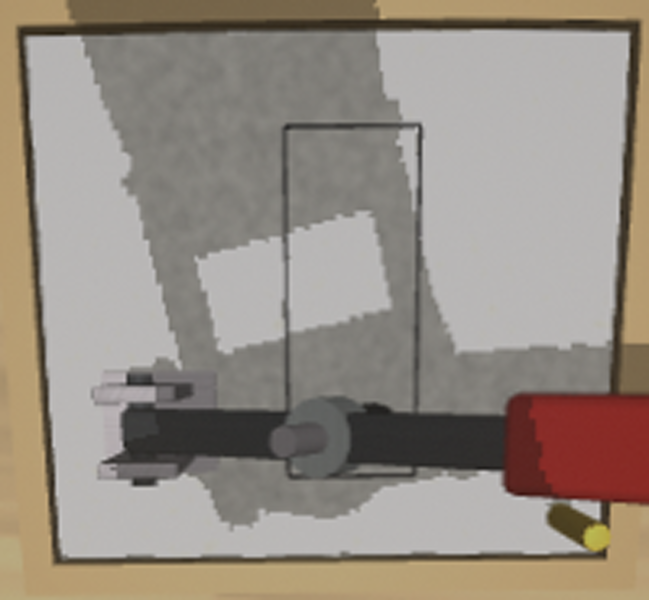

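```bash
python3 - <<'E'
from h import *
import pickle
c=pickle.load(open('wv.pkl','rb'));t=pickle.load(open('top0.pkl','rb'));s=pickle.load(open('side0.pkl','rb'))
print(bydepth(c,[(355,124),(356,136),(345,110),(335,150),(320,130)]).round(1))
print('grip top',onplane(c,[(355.3,129)],144).round(1),onplane(t,[(370,202)],144).round(1))
print(project(s,[(537,-162,144),(537,-162,96)]).round(), bydepth(s,[(333,246)]).round())
E
```

```text
[[ 532.2 -161.6  133.4]
 [ 542.7 -159.5  134.2]
 [ 518.6 -168.4   88.3]
 [ 561.2 -174.3   86. ]
 [ 541.5 -192.6   87.7]]
grip top [[ 536.5 -162.1  144. ]] [[ 536.8 -161.1  144. ]]
[[332. 243.]
 [332. 253.]] [[ 538. -168.  139.]]
```

```bash
python3 - <<'E'
from h import *
yaw=.11; q=ori(yaw); vy=np.array([-np.sin(yaw),np.cos(yaw),0])
p=np.array([537.3,-160.5,115])
bot.move_to(p+[0,0,70],q); print(bot.servo_line(p,speed=100,until_force=15))
print(bot.move_gripper(5,grip_force=30)); s=bot.read_state(); print(s['grip_width'],s['ft_force'].round(1),s['ee_pos'].round(1))
print(bot.servo_line(p+vy*52,speed=40,until_force=18)); s=bot.read_state(); print((s['ee_pos']-p)@vy,s['ft_force'].round(1),s['clock'])
bot.move_gripper(85); s=bot.read_state(); print(s['ee_pos'].round(1),s['ft_force'].round(1))
bot.servo_line(s['ee_pos']+[0,0,90],speed=150)
bot.move_to((600,-190,290),ori(.09)); bot.dwell(.1)
c=cam('wrist'); cv2.imwrite('pics/wv2.png',c['image'])
import pickle; pickle.dump(c,open('wv2.pkl','wb')); print(bot.read_state()['clock'])
E
```

```text
False
False
13.733690454209315 [-0.7 -1.4  2.5] [ 537.3 -160.5  115.2]
True
47.24167841446335 [-0.3 -5.2  3.5] 7.0833
[ 531.6 -114.   115. ] [-0.4 -0.1  0.1]
9.2667
```

View pics/wv2.png

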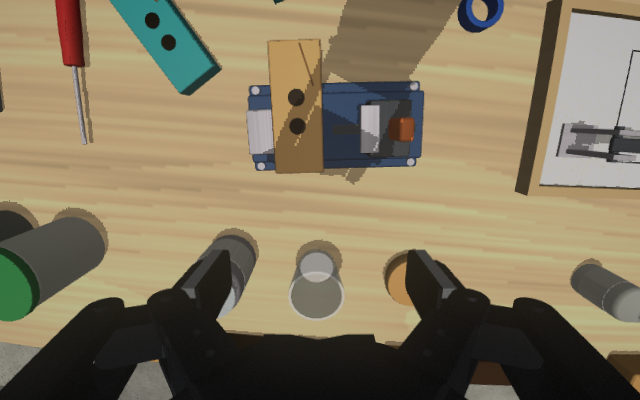

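```bash
python3 - <<'E'
from h import *
import pickle
c=pickle.load(open('wv2.pkl','rb'))
cv2.imwrite('pics/cr3.png',cv2.resize(c['image'][30:180,240:430],(760,600),interpolation=cv2.INTER_CUBIC))
hsv=cv2.cvtColor(c['image'],cv2.COLOR_BGR2HSV)
print(hsv[60,285],hsv[150,300],hsv[30,285],hsv[130,298],hsv[185,250])
E
```

```text
[ 18 127 185] [ 17 130 126] [ 21  83 187] [16 96 40] [ 18  91 173]
```

View pics/cr3.png

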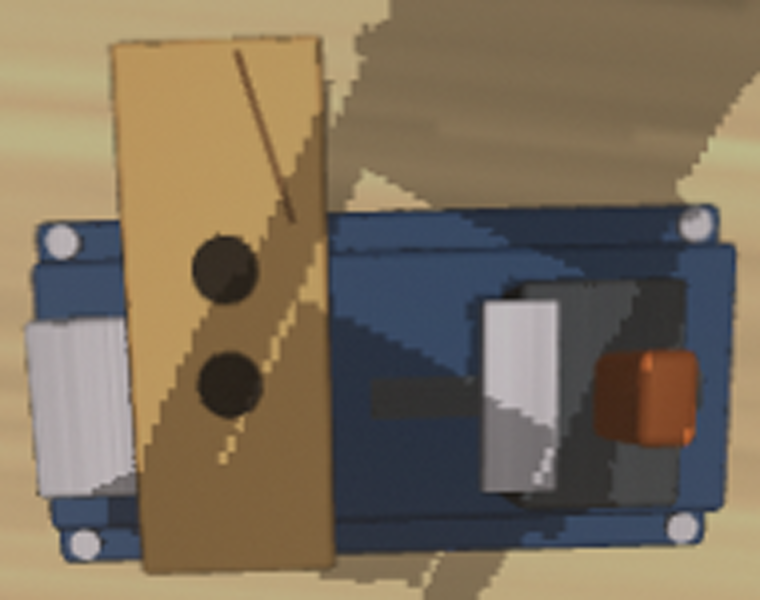

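The jaw is fully open and the block hasn't moved. I'll measure the block by mask, then grasp and lift it.

```bash
cat >> h.py <<'E'
def blockfit(c,z,seed,roi):
    x0,y0,x1,y1=roi
    hsv=cv2.cvtColor(c['image'],cv2.COLOR_BGR2HSV)
    mk=cv2.inRange(hsv,(12,105,60),(24,255,255)); m2=np.zeros_like(mk); m2[y0:y1,x0:x1]=mk[y0:y1,x0:x1]
    m2=cv2.morphologyEx(m2,cv2.MORPH_OPEN,np.ones((3,3)))
    k,l,st,ce=cv2.connectedComponentsWithStats(m2)
    cs,_=cv2.findContours((l==l[seed[1],seed[0]]).astype(np.uint8),cv2.RETR_EXTERNAL,cv2.CHAIN_APPROX_NONE)
    P=onplane(c,max(cs,key=len)[:,0],z)[:,:2]
    r=cv2.minAreaRect(P.astype(np.float32)); b=cv2.boxPoints(r); return r,b
E
python3 - <<'E'
from h import *
import pickle
for n in ('wv','wv2'):
    c=pickle.load(open(n+'.pkl','rb')); r,b=blockfit(c,77,(285,60),(255,25,335,185)); print(r,b.round(1).tolist())
b=onplane(c,[(267.6,40.8),(320.6,38.8),(323.3,171.8),(275.5,173)],77); print(b.round(1).tolist(),b.mean(0))
E
```

```text
((520.3007202148438, -219.69647216796875), (138.63975524902344, 54.850433349609375), 6.689974308013916) [[448.29998779296875, -200.5], [454.6000061035156, -255.0], [592.2999877929688, -238.89999389648438], [586.0, -184.39999389648438]]
((520.2027587890625, -219.5841522216797), (138.71163940429688, 54.812416076660156), 6.807203769683838) [[448.1000061035156, -200.60000610351562], [454.6000061035156, -255.0], [592.2999877929688, -238.60000610351562], [585.7999877929688, -184.1999969482422]]
[[455.2, -254.3, 77.0], [448.5, -200.0, 77.0], [585.8, -184.2, 77.0], [592.1, -238.2, 77.0]] [ 520.39542338 -219.17755985   77.        ]
```

```bash
python3 - <<'E'
from h import *
yaw=.117; q=ori(yaw); vx=np.array([np.cos(yaw),np.sin(yaw),0]);vy=np.array([-np.sin(yaw),np.cos(yaw),0])
p=np.array([520.3,-219.2,67])-40*vx
bot.move_to(p+[0,0,90],q); print(bot.servo_line(p,speed=100,until_force=15))
print(bot.move_gripper(45,grip_force=70)); s=bot.read_state(); print(s['grip_width'],s['ft_force'].round(1),s['ee_pos'].round(1))
print(bot.servo_line(p+[0,0,15],speed=40,until_force=25)); s=bot.read_state();print(s['grip_width'],s['ft_force'].round(1),s['moment'].round(2))
print(bot.servo_line(p+[0,0,130],speed=150)); bot.dwell(.1);s=bot.read_state();print(s['grip_width'],s['ft_force'].round(1),s['moment'].round(2),s['clock'])
c=cam('wrist'); cv2.imwrite('pics/lift.png',c['image'])
c=cam('side'); cv2.imwrite('pics/lift_s.png',c['image'])
E
```

```text
False
False
54.03546388559592 [-3.7  1.3  7.4] [ 480.7 -224.    67.8]
False
53.79588459844338 [ 0.4  0.5 -1.6] [-0.05  0.06 -0.  ]
False
53.7862610677525 [-0.1  0.8 -2. ] [-0.01  0.06  0.01] 13.0083
```

View pics/lift.png

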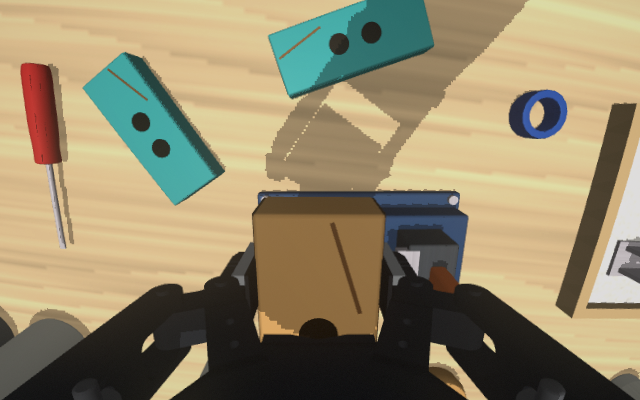

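View pics/lift_s.png

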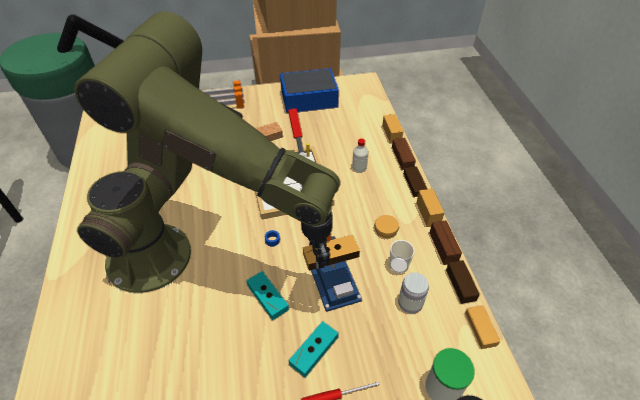

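```bash
python3 - <<'E'
from h import *
c=cam('wrist'); s=bot.read_state(); Rt=q2R(s['tool_rot']); 
px=[(254,213),(384,213),(290,230),(350,230),(290,310),(350,310)]
print(((bydepth(c,px)-s['ee_pos'])@Rt).round(1))
print(((onplane(c,px[:2],s['ee_pos'][2]+10)-s['ee_pos'])@Rt).round(1))
cv2.imwrite('pics/cl.png',cv2.resize(c['image'][190:345,240:400],(620,600)))
E
```

```text
[[-26.6  -5.2  30.2]
 [ 27.7  -4.2  29.9]
 [-11.5  -7.8  23.7]
 [ 13.3  -7.3  23.5]
 [-12.5  -8.  -14.5]
 [ 14.4  -8.1 -14.4]]
[[-25.5 -10.   31.6]
 [ 26.3 -10.   31.6]]
```

View pics/cl.png

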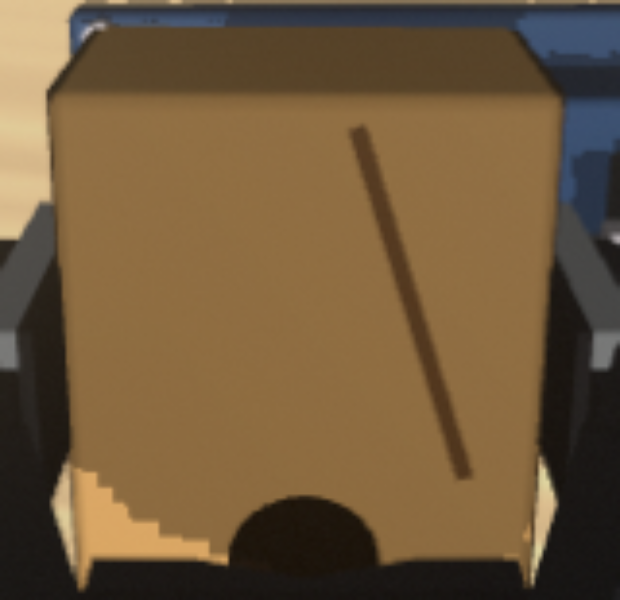

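```bash
cat >> h.py <<'E'
OY=.067; OC=np.array([467.6,240.0,0]); ox=np.array([np.cos(OY),np.sin(OY),0]); oy=np.array([-np.sin(OY),np.cos(OY),0])
def out(x,y,z): return OC+ox*x+oy*y+np.array([0,0,z])
E
python3 - <<'E'
from h import *
q=ori(OY)
bot.move_to(out(-104,0,205),q); 
bot.servo_line(out(-104,0,63.5),speed=120); 
print(bot.servo_line(out(-39.5,0,63.5),speed=70,until_force=12)); s=bot.read_state(); print(s['ft_force'].round(1),s['ee_pos'].round(1))
print(bot.servo_line(out(-39.5,0,44),speed=40,until_force=8)); bot.dwell(.1); s=bot.read_state(); print(s['ft_force'].round(1),s['ee_pos'].round(1),s['clock'])
c=cam('wrist'); cv2.imwrite('pics/pl.png',c['image']); import pickle; pickle.dump(c,open('pl.pkl','wb'))
E
```

```text
False
[-0.3 -0.6 -2.7] [427.8 237.3  63.4]
False
[ 0.1 -0.7 -2.4] [428.3 237.4  44.2] 18.025
```

View pics/pl.png

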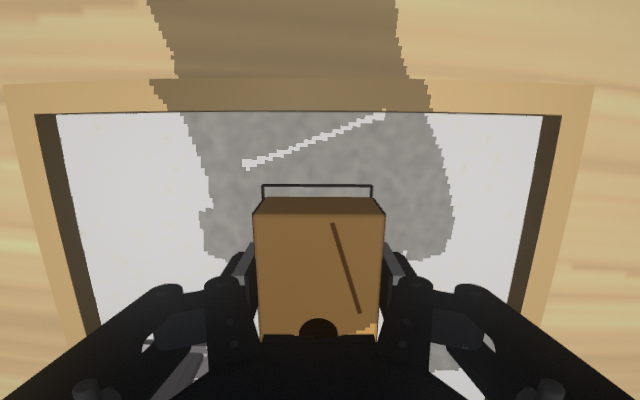

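```bash
python3 - <<'E'
from h import *
import pickle
c=pickle.load(open('pl.pkl','rb')); s=bot.read_state(); Rt=q2R(s['tool_rot'])
f=lambda px,z:((onplane(c,px,z)-s['ee_pos'])@Rt).round(1).tolist()
print('outline near',f([(262.5,185),(372,185)],16)); print('block bottom',f([(263.5,198),(374.5,198)],44.2-22.8)); print('block top',f([(254,213),(384,213)],44.2+9.2))
cv2.imwrite('pics/cp.png',cv2.resize(c['image'][170:235,240:400],(800,325),interpolation=cv2.INTER_CUBIC))
E
```

```text
outline near [[-28.9, 28.2, 35.0], [28.1, 28.2, 35.0]]
block bottom [[-27.7, 22.8, 29.4], [28.7, 22.8, 29.4]]
block top [[-25.7, -9.2, 31.3], [26.5, -9.2, 31.3]]
```

View pics/cp.png

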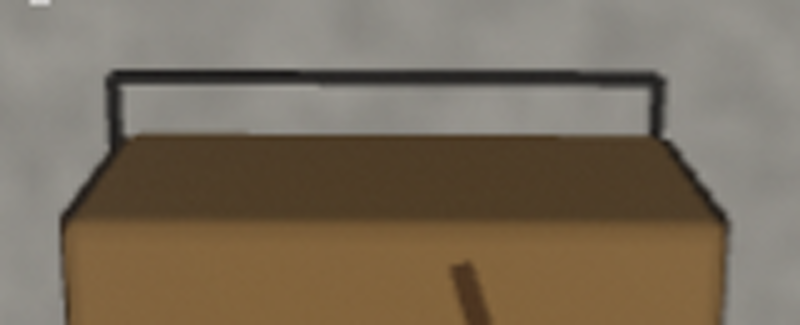

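```bash
python3 - <<'E'
from h import *
bot.servo_line(out(-41.5,-1.0,44),speed=40)
print(bot.servo_line(out(-41.5,-1.0,36),speed=15,until_force=5)); bot.dwell(.2); s=bot.read_state(); print(s['ft_force'].round(1),s['ee_pos'].round(1),s['clock'])
c=cam('wrist'); cv2.imwrite('pics/pl2.png',c['image'])
cv2.imwrite('pics/cp2.png',cv2.resize(c['image'][170:235,240:400],(800,325),interpolation=cv2.INTER_CUBIC))
E
```

```text
True
[-1.1 -0.5  6.8] [426.3 236.3  38.9] 18.9333
```

View pics/cp2.png

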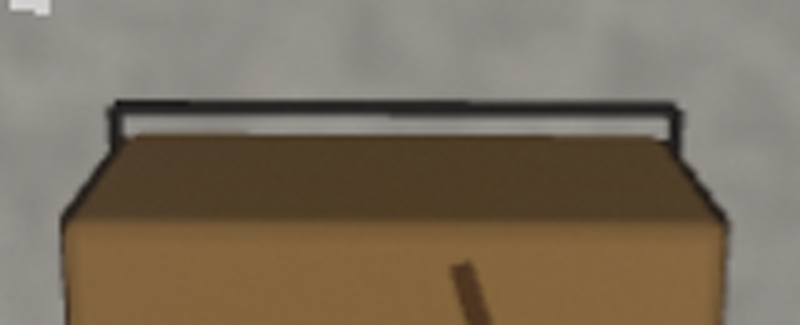

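```bash
python3 - <<'E'
from h import *
bot.move_gripper(80); bot.dwell(.1); s=bot.read_state(); print(s['grip_width'],s['ft_force'].round(1))
bot.servo_line(out(-43,-1,150),speed=120)
bot.move_to(out(0,0,330),ori(OY)); bot.dwell(.2)
c=cam('wrist'); cv2.imwrite('pics/after.png',c['image']); import pickle; pickle.dump(c,open('after.pkl','wb'))
print(bot.read_state()['clock'])
cv2.imwrite('pics/side2.png',cv2.resize(cam('side')['image'][90:320,230:430],(522,600)))
E
```

```text
80.11918241893328 [-0.1  0.6  0.1]
21.5667
```

View pics/after.png

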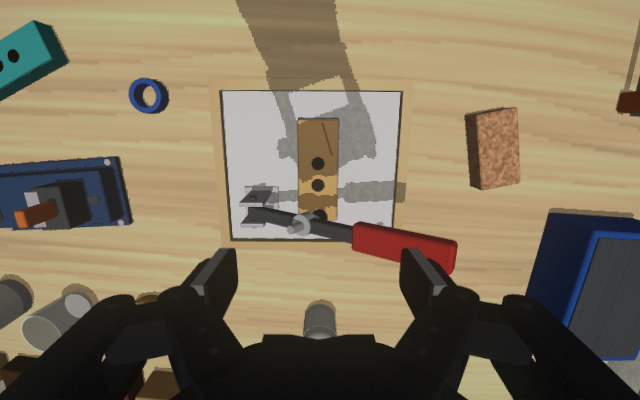

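View pics/side2.png

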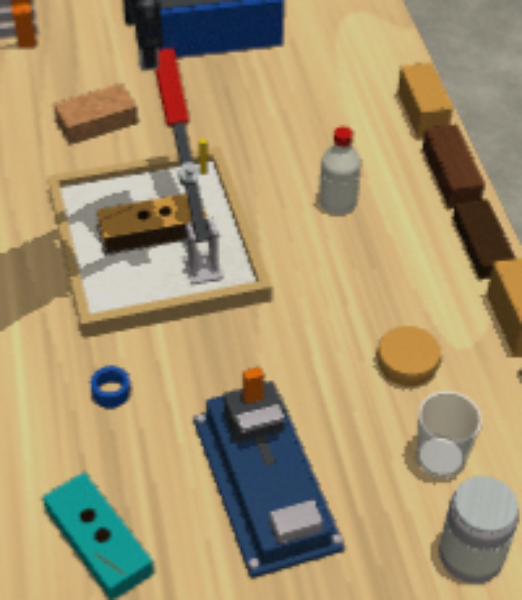

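```bash
sed -i 's/^OY=.*/OY=.067; OC=np.array([465.7,238.9,0]); ox=np.array([np.cos(OY),np.sin(OY),0]); oy=np.array([-np.sin(OY),np.cos(OY),0])/' h.py
python3 - <<'E'
from h import *
import pickle
for n in ('wm','after'):
    c=pickle.load(open(n+'.pkl','rb'))
    hsv=cv2.cvtColor(c['image'],cv2.COLOR_BGR2HSV)
    mk=cv2.inRange(hsv,(0,150,60),(5,255,255))|cv2.inRange(hsv,(174,150,60),(180,255,255)); mk[:,:340]=0; mk[:, 520:]=0; mk[290:]=0
    mk=cv2.erode(mk,np.ones((3,3)))
    v,u=np.nonzero(mk); P=bydepth(c,np.c_[u,v]); L=(P-OC)@np.c_[ox,oy,[0,0,1]]
    top=L[(L[:,2]>120)]
    for lo in range(50,125,12):
        k=top[(top[:,1]>lo)&(top[:,1]<lo+12)]
        if len(k): print(n,lo,len(k),'x',np.percentile(k[:,0],[2,50,98]).round(1),'z',np.percentile(k[:,2],[50,98]).round(1))
r,b=blockfit(c,48,(310,150),(280,100,345,225)); print(r)
E
```

```text
wm 50 472 x [35.8 48.7 61.8] z [181.7 186.1]
wm 62 528 x [35.7 48.3 61.9] z [189.7 194.6]
wm 74 567 x [35.5 48.8 62.1] z [198.3 202.7]
wm 86 619 x [35.9 48.4 62. ] z [206.3 211.1]
wm 98 677 x [35.8 48.5 61.9] z [214.7 219.6]
wm 110 309 x [36.2 48.6 61.6] z [220.4 222. ]
after 50 357 x [34.8 46.7 59.9] z [181.4 186.6]
after 62 409 x [34.4 45.5 59.8] z [189.9 194.7]
after 74 290 x [34.1 40.3 59.3] z [196.5 202.8]
after 86 232 x [34.3 37.8 47. ] z [205.5 210.9]
after 98 384 x [34.4 41.4 52.7] z [214.1 219.3]
after 110 273 x [34.6 45.2 58.7] z [220.1 221.9]
((465.215087890625, 238.5453338623047), (136.75025939941406, 53.20088577270508), 3.736401319503784)
```

```bash
cat >> h.py <<'E'
def press(phi,off):
    n=-oy*np.sin(phi)+np.array([0,0,np.cos(phi)]); d=oy*np.cos(phi)+np.array([0,0,np.sin(phi)])
    p=out(48,-85,75)+190*d+(9+19+off)*n
    x=d; y=-n; return p,R2q(np.c_[x,y,np.cross(x,y)])
E
python3 - <<'E'
from h import *
bot.move_gripper(0,grip_force=40); s=bot.read_state(); print(s['grip_width'],s['joint_positions'].round(2))
for a in [(.6,40),(.6,3),(.3,0),(0,0)]:
    j=bot.ik(*press(*a)); print(a,press(*a)[0].round(),None if j is None else j.round(2))
E
```

```text
0.20721962600349722 [ 0.4   0.2   1.47  0.    1.48 -1.23]
(0.6, 40) [511. 275. 238.] [ 0.21  0.33  1.61  0.65  1.19 -1.67]
(0.6, 3) [510. 296. 208.] [ 0.25  0.37  1.63  0.66  1.12 -1.68]
(0.3, 0) [508. 330. 158.] [ 0.41  0.46  1.55  0.33  1.05 -1.38]
(0, 0) [507. 347. 103.] [ 0.54  0.59  1.47 -0.    1.09 -1.1 ]
```

```bash
python3 - <<'E'
from h import *
bot.move_to(*press(.6,40)); p,q=press(.6,-4)
print(bot.servo_line(p,q,speed=40,until_force=2)); s=bot.read_state(); print((s['ee_pos']-press(.6,0)[0]).round(1),s['ft_force'].round(1))
for f in np.arange(.55,-.001,-.05):
    p,q=press(f,0); r=bot.servo_line(p,q,speed=45,until_force=25); s=bot.read_state(); print(round(f,2),r,s['ft_force'].round(1),(s['ee_pos']-p).round(1))
    if r: break
bot.dwell(.3); s=bot.read_state(); print(s['ft_force'].round(1),s['ee_pos'].round(1),s['clock'])
for n in ('wrist','side','top'):
    c=cam(n); cv2.imwrite(f'pics/end_{n}.png',c['image']); import pickle; pickle.dump(c,open('end_'+n+'.pkl','wb'))
s=cv2.imread('pics/end_side.png'); cv2.imwrite('pics/end_sc.png',cv2.resize(s[90:240,220:380],(640,600),interpolation=cv2.INTER_CUBIC))
E
```

```text
False
[-0.1  2.1 -3.1] [-0.6 -0.6  0.8]
0.55 False [0.2 0.1 2.4] [0.1 0.3 0.3]
0.5 False [ 0.7 -0.1  2.5] [-0.   0.   0.1]
0.45 False [-0.9 -1.8  1.8] [-0.1 -0.   0.1]
0.4 False [ 0.1 -1.1  2.4] [-0.1 -0.   0.1]
0.35 False [-0.9 -1.2  2. ] [-0.  -0.   0.1]
0.3 False [-1.  -1.1  2.4] [-0.1  0.   0.1]
0.25 False [ 0.8 -1.2  2.7] [-0.   0.   0.1]
0.2 False [-0.5 -0.8  3.7] [-0.1 -0.   0.1]
0.15 False [-1.2  0.4  3.8] [-0.  -0.   0.1]
0.1 False [ 0.2 -1.6  4.4] [ 0.1 -0.1  0.2]
0.05 False [-0.1 -2.3  6.5] [ 0.2 -0.1  0.5]
-0.0 False [-0.8 -3.1  7.8] [ 0.2 -0.1  0.7]
[-0.9 -2.2  7.8] [506.7 346.8 103.8] 28.875
```

View pics/end_wrist.png

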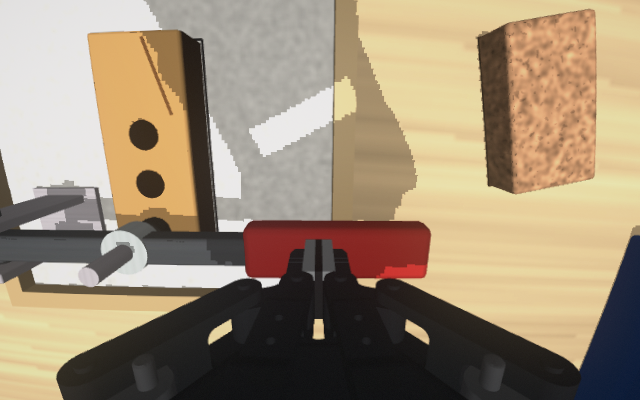

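View pics/end_sc.png

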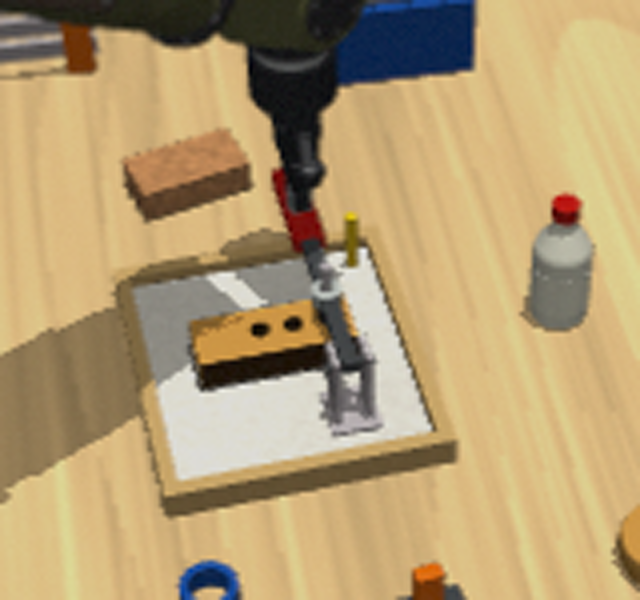

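```bash
cat > lev.py <<'E'
from h import *
def lev(c):
    hsv=cv2.cvtColor(c['image'],cv2.COLOR_BGR2HSV)
    mk=cv2.inRange(hsv,(0,150,60),(5,255,255))|cv2.inRange(hsv,(174,150,60),(180,255,255))
    mk=cv2.erode(mk,np.ones((5,5))); v,u=np.nonzero(mk); P=bydepth(c,np.c_[u,v]); L=(P-OC)@np.c_[ox,oy,[0,0,1]]
    k=(L[:,0]>36)&(L[:,0]<58)&(L[:,1]>60)&(L[:,1]<170)&(L[:,2]>60)&(L[:,2]<130); L=L[k]; f=np.polyfit(L[:,1],L[:,2],1)
    print(len(L),'slope',f[0].round(4),'z at 105',np.polyval(f,105).round(2))
    # post top
    mk=cv2.inRange(hsv,(24,120,80),(34,255,255))
E
python3 - <<'E'
from lev import *
import pickle
lev(pickle.load(open('end_wrist.pkl','rb')))
for i in range(2): lev(cam('wrist'))
c=cam('wrist'); print(bydepth(c,[(300,70),(340,240),(130,60)]).round(1), bot.read_state()['clock'])
E
```

```text
5165 slope 0.0034 z at 105 83.97
5185 slope 0.0039 z at 105 83.97
5200 slope 0.0037 z at 105 83.98
[[407.4 328.3  15.8]
 [498.3 357.7  83.8]
 [411.9 232.8  46.9]] 29.175
```

The fit gives a slope of 0.004 rad, so the lever is just short of level because the arm sags 0.7 mm under the load. I'll nudge it down by that much and check again.

```bash
python3 - <<'E'
from lev import *
p,q=press(0,-.9); bot.servo_line(p,q,speed=10,until_force=15); bot.dwell(.5)
s=bot.read_state(); print(s['ft_force'].round(1),s['ee_pos'].round(2),s['clock'])
c=cam('wrist'); lev(c); c=cam('wrist'); lev(c)
cv2.imwrite('pics/fin_w.png',c['image']); cv2.imwrite('pics/fin_top.png',cam('top')['image'])
r,b=blockfit(c,48,(110,80),(60,10,200,230)); print(r,((b-OC[:2])@np.c_[ox[:2],oy[:2]]).round(1).tolist())
# wrist view: outline +y near corner versus block
print(((onplane(c,[(203,40),(215,232)],16)-OC)@np.c_[ox,oy]).round(1), 'block top near corners',((onplane(c,[(88,34),(180,30)],48)-OC)@np.c_[ox,oy]).round(1))
E
```

```text
[-1.9 -1.2 10.1] [506.74 346.83 103.09] 29.925
5170 slope -0.0004 z at 105 83.25
5200 slope 0.0002 z at 105 83.26
((454.8852844238281, 239.8727264404297), (116.45558166503906, 55.191253662109375), 3.4536337852478027) [[-68.8, 29.7], [-69.1, -25.5], [47.3, -26.3], [47.7, 28.9]]
[[-71.   30.2]
 [ 61.7  26.8]] block top near corners [[-68.3 -24.3]
 [-68.4  29.2]]
```

View pics/fin_top.png

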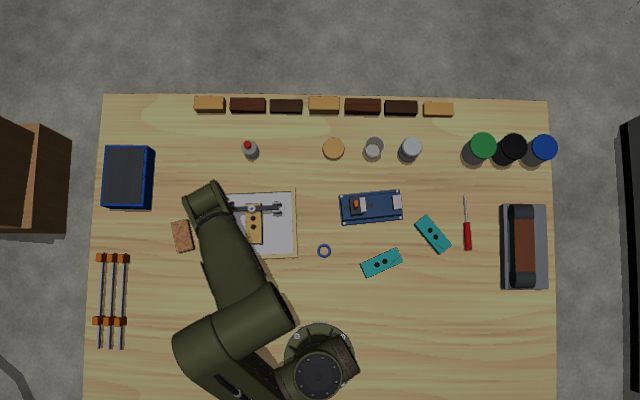

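View pics/fin_w.png

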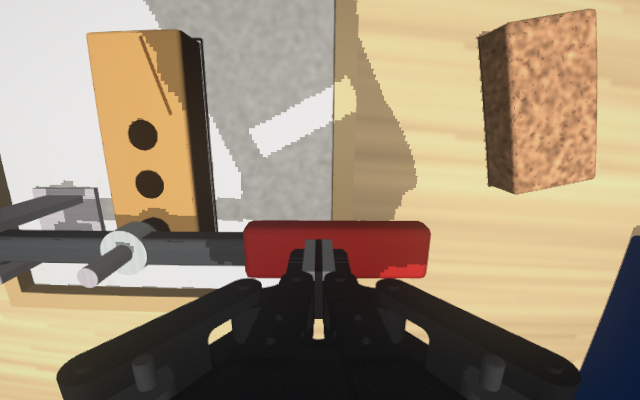

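The lever is level, the push is steady, the block sits inside the outline, and the bystanders haven't moved. Handing in now.

```bash
python3 - <<'E'
from h import *
print(bot.finish_job()); s=bot.read_state(); print(s['clock'],s['ft_force'].round(1))
E
```

```text
the job is handed in; nothing more can be done
None
the job is handed in; nothing more can be done
```

The job is done and handed in at about 30 s on the robot's clock, with the arm still holding the lever level. I slid the vise jaw 47 mm to its stop and lifted the olive-wood block out. I laid it holes up on the outline, lowered it until it touched the floor, then let go and pushed the red handle down.

**Lever:** the last check showed a handle slope of about 0.000 rad and a push of about 10 N, against the 9 N expected at level. The depth reading of the handle's height was 83.3 mm against a nominal 84 mm. That is within calibration but slightly at odds with the slope. In the last pictures the foot is over the block's end; I didn't measure its travel.

**Block:** just before release its near end was about 3 mm inside the outline and it was centred to about 0.5 mm. The final wrist view puts its top 1–2 mm towards +y, within the 2 mm camera accuracy.

**Bystanders:** the other things on the bench look unmoved in the final top view.

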